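# Zero the pan and raise the telescopic phone stand

## Robot

A 6-joint arm with a two-finger parallel gripper is mounted at the origin on a cart in front of the work surface, level with it; the furniture and walls round the work are solid. World frame = base frame: x ahead of the robot, y to its left, z up, the work surface at z = 0. Lengths are in m, angles in degrees, forces in N, time in s.
With the tool pointing down it reaches from about 0.25 to 0.775 m from the base axis. Payload 4 kg.
Tool frame: the origin (TCP) lies at the very end of the fingers, on their centre line; the grasp point (between the pads) lies 19 mm behind it (r.grasp_offset is the distance from the TCP to the grasp point, in m); z points along the fingers, y is the line along which they close (so a half turn about z gives the same grasp; the last joint's range is limited). The gripper opens to 85 mm and grips with 20 to 120 N. Pads are 22 mm wide; open, the fingers measure 114 mm over their backs; the gripper's body (76 mm by 85 mm) begins 54 mm behind the grasp point. The pads swing forward as they close: fully open they stand 13 mm farther back than shut.
Start: joints at [-77.871, 4.996, 78.535, -0, 96.463, -5.907], TCP at [0.17, -0.523, 0.231] pointing down, gripper open.
Joint ranges: [-177.83, 177.83], [-43.37, 116.18], [15.69, 146.23], [-61.86, 241.86], [9.47, 152.12], [-147.06, 147.06]. Speed limits (degrees/s): [159.86, 159.86, 180, 180, 180, 180].

## Interface

Orientations are given as [roll, pitch, yaw] about the fixed x, y, z axes, in that order (R = Rz(yaw) Ry(pitch) Rx(roll)).
In Python, from cell import r gives the robot as it stands.
- The arm moves only by the tool servo_tool, never from a script. Its argument "targets" is one flat list of numbers, 4 for each row, row after row: the shift along the tool's x, y, z in m, then the turn about the tool's z in degrees. In form: [dx, dy, dz, roll, dx, dy, dz, roll, ...]. A call has 1 to 12 rows; each row shifts and turns the commanded pose from where the row before left it, along the tool's axes as they then stand; what a row does not reach is not made up. A row lasts 1/10 s, in which the tool goes at most 50 mm and 8.59 degrees, less where a joint would pass 70% of its speed; a pose out of reach is approached as far as the arm can. A call is refused whole if a number of a shift passes 0.05 or a number of a turn 8.59, either way. A call with a gripper value outside its range is refused whole. "jaw" is the closure, from 0 (fully open) to 1 (shut), set as the call begins (left out, the last holds). The fingers move at their own pace and stop on an object; "force" is the grip in N (left out, the last holds). Time passes only in rows, so rows that do not move let the fingers close. It gives the time, the measured TCP pose, the force, the opening and the grip force at its end, in the units of the state.
- r.read_state(): the state, without advancing time (a new reading comes with each control period).
- r.grab_frame(name): name is "side" or "top" or "wrist"; returns the picture (400x640x3 uint8, red, green, blue); there is no depth.
- r.calibration(name): a dict with "fovy" (degrees; the focal length in pixels is half the picture's height over the tangent of half this angle, whatever the lens; pixels are square), "cx", "cy" (the principal point, pixels), "xyz" and "orientation" of the camera in the world; the wrist camera has in their place "T_tool_cam" (4x4, takes a point from camera to tool coordinates, whose origin is the TCP and whose axes are the flange's). Camera axes: x right, y down, z forward; pixel columns grow to the right and rows downward; lengths in m; the calibration is good to about 2 mm. A picture is of the moment at which its call begins: read the wrist's pose just before it. calibration takes no time and is no camera call.
- r.sign_off(): hands the job in; it is judged then, once.
Trained networks look in the newest picture that a camera, given by its name, has taken for a name from the list of things; names that differ only in an ending like _2 or _b are one class to them, and where a whole thing is asked for, a point or a joint stands for the part that bears it (a point fixed in the world has none). Each returns a list of dicts, best first, with "confidence" (0 to 1); they miss things now and then, are a little off and sometimes report something else, mostly with a low value. They report only what shows in the picture. A call takes as long as a camera call.
- r.look_for(camera, label): "position" ([x, y, z] in m, in the coordinates of the camera as it stood for that picture, good to about 4 mm: the middle of the surface that is visible of it).
- r.masks_of(camera, label): "mask" (400x640 bool, what is visible of it).
- r.tip_of(camera, label): "position" ([x, y, z] in m, in the coordinates of the camera as it stood for that picture, good to about 4 mm: a listed point, or the origin of a listed thing).
The state is a dict: "t": time; "qpos": joint angles; "joint_vel": joint speeds; "tau": joint torques, N m; "eef_pos": TCP position; "ee_rot": TCP orientation; "ft_force": force on the tool from outside, world axes, zero at the start; "moment": the same for the moment, N m; "gripper_width": finger opening in m; "gripper_force": force on a finger pad.
Only numpy, scipy, OpenCV 4.12 (cv2) and the standard library are available. Lean on these libraries where they do the work, as an engineer would, in place of code of your own. Each camera call takes 0.05 s, during which the arm holds its last target. There are 200 camera calls.

## Task

Get the telescopic phone stand ready for filming the recipe: first turn the pan knob on its base all the way back to its zero stop. Then squeeze the red release button in the side of the stand's head and pull the head straight up, past the first stop, until both tube sections are fully out at the second stop. The clamp rings are still loose and the head would sink back, so keep the head gripped up there while I tighten them: finish while holding it, and leave the other things on the worktop where they are.

Things in the scene. Friction and masses are not known exactly. Their poses are not given: they have to be found in the camera images.
- stand: Base of the phone stand: low black slab 196 x 90 x 24 mm, stuck to the worktop by a suction foot; it does not move. Origin: centre of its underside; x runs lengthwise from the knob end to the pole end, z up. Knob axis at x = -50 mm, pole axis at x = +50 mm. With the pole pushed in, as at the start, its top (the screw stud) is 186 mm above the worktop
- pan_knob (a joint): Turn of the pan knob, rad: 0 at the zero stop (red mark on the dial), up to 1.5, growing clockwise seen from above; so it is turned back counter-clockwise. Geared to the pole, which turns 0.4 rad the other way per rad of knob. Stiff (about 0.1 Nm): stays where it is left
- knob_grip (a point): Grip point on the knob's axis, 56.5 mm above the worktop. The knob is a black bar 44 long x 12 wide, its top at 62.5 mm, on a round grey foot 47 mm across, its top at 33.5 mm. x lies along the bar towards its white pointer line, z up; take the bar across its width (along y). At knob zero, x is the stand's x turned 3.89 rad counter-clockwise
- head: Head on top of the pole: upright black block 34 x 34 mm wide and 50 mm high with a round camera plate and a 9 mm screw stud on top. Origin: on the pole axis, 2 mm below the block's underside, 122 mm above the worktop when the pole is pushed in. y points out of the face with the red button, z up (the pole's axis, always vertical)
- head_grip (a point): Middle of the head block, level with the button, on the pole axis; 30 mm above the head's origin: 152 mm above the worktop when pushed in, 272 mm fully out. Axes as the head's. Squeeze along y, one finger on the button, the other on the plain face on the other side: 39.7 mm across, 34.2 mm once pressed. On the -y side a steel catch sticks out just under the block, from 27 mm below this point down
- button_face (a point): Centre of the outer face of the red release button, 18 mm wide x 26 mm high, on the head's +y face and standing 5.7 mm proud of it
- release_button (a joint): Travel of the release button into the head, m: 0 out, 0.0055 pressed home; springs back, takes about 5 N. While it is out, a steel catch under the post's clamp ring locks the pole shut; from 0.0045 on the catch is clear. A grip on it keeps it pressed
- upper_section (a joint): How far the thin upper tube (with the head) is drawn out of the lower section, m: 0 in, 0.060 at its stop (the first stop). Slides easily; sinks back under the head's weight if let go
- lower_section (a joint): How far the thicker lower tube is drawn out of the post, m: 0 in, 0.060 at its stop (the second stop, reached when the head has risen 120 mm in all). Stiffer to slide, about 3 N, so that the upper section comes out first
- lemon: lemon, 78 x 55 x 56 mm, loose, lying left of the stand; origin at its underside
- garlic_bulb: garlic bulb, 60 x 57 x 58 mm, loose, standing right of the stand; origin at its underside
- mug: white mug with a leaf pattern and a handle, 92 x 123 x 95 mm; loose, origin at its underside
- onion: brown onion, 73 x 75 x 77 mm; loose, origin at its underside
- salt_shaker: glass salt shaker with a grey cap, 44 mm wide, 90 mm high; loose, origin at its underside
- pepper_mill: dark wooden pepper mill, 58 mm wide, 170 mm high; loose, origin at its underside
- peeler: blue-handled vegetable peeler, 170 x 25 x 18 mm; loose, origin at its underside

How it is judged (in metres and radians):
On the way, in this order (a step that is already met when the one before it is completed fails the run):
1. the pan knob is back at its zero stop (within 0.07 rad) while the pole is still pushed in (value of joint pan_knob below 0.07 rad and value of joint each of upper_section, lower_section below 0.01 m), for 0.2 s.
2. the fingers press the release button in, the pole still pushed in (value of joint release_button above 0.0045 m and contact force between the fingers and head above 3 N and value of joint upper_section below 0.02 m), for 0.1 s.
3. both tube sections are drawn out, the head at the second stop (value of joint each of upper_section, lower_section above 0.055 m), for 0.2 s.
At the end, for the whole second after the job is handed in: Both tube sections are out to within 5 mm of their 60 mm stops, the head is at rest and gripped by the fingers (more than 3 N), and the pan knob is still within 0.12 rad of its zero stop; the robot finishes holding the head (all of step 3 and contact force between the fingers and head above 3 N and linear speed of head below 0.02 m/s and value of joint pan_knob below 0.12 rad); the arm keeps its last pose, push and grip.
It fails at once if a thing standing by (lemon, garlic, mug, onion, salt shaker, pepper mill or peeler) is pushed more than 30 mm from its place (distance of any of lemon, garlic_bulb, mug, onion, salt_shaker, pepper_mill, peeler from where it was at the start of the episode above 0.03 m).
It also fails if it takes over 45 s, if anything falls off the work surface, if the arm or the gripper's body presses on something with over 40 N, if the wrist force passes 120 N, or if a joint passes its speed limit or range.

## Working session

There is one attempt and no reset: what is moved stays moved. The work goes in short steps, Python scripts to look and compute and a tool call to move; the robot and the scene stay as the last step left them, time stands still between calls to the robot, and variables do not carry over. Pictures are saved under pics/ and viewed, at most 10 in all, crops included, and the job is handed in when it is done.

Besides the shell and the picture viewer there is one more tool, called after ">>>" as name(argument=value, ...) on one line, values as JSON. servo_tool: Moves the arm, as the interface text tells. Its arguments: {"type":"object","properties":{"targets":{"type":"array"},"jaw":{"type":"number"},"force":{"type":"number"}},"required":["targets"]}

```bash
mkdir -p pics; ls
cat > h.py <<'E'
import numpy as np, cv2
from scipy.spatial.transform import Rotation as R
from cell import r
def campose(n,st=None):
    c=r.calibration(n)
    if "T_tool_cam" in c:
        T=np.eye(4);T[:3,:3]=R.from_euler('xyz',st['ee_rot'],degrees=True).as_matrix();T[:3,3]=st['eef_pos']
        return T@np.array(c["T_tool_cam"])
    T=np.eye(4);T[:3,3]=c['xyz'];T[:3,:3]=R.from_euler('xyz',c['orientation'],degrees=True).as_matrix();return T
def snap(n,f=None):
    st=r.read_state();im=r.grab_frame(n)
    if f: cv2.imwrite('pics/'+f,im[:,:,::-1])
    return im,campose(n,st)
def W(T,p): return T[:3,:3]@np.array(p)+T[:3,3]
def pix(n,T,P):
    c=r.calibration(n);f=200/np.tan(np.radians(c['fovy']/2));q=T[:3,:3].T@(np.array(P)-T[:3,3]);return f*q[:2]/q[2]+[c['cx'],c['cy']]
def ray(n,T,uv,z):
    c=r.calibration(n);f=200/np.tan(np.radians(c['fovy']/2));d=T[:3,:3]@np.array([(uv[0]-c['cx'])/f,(uv[1]-c['cy'])/f,1]);return T[:3,3]+d*(z-T[2,3])/d[2]
E
python3 - <<'E'
from h import *
s=r.read_state();print(s['t'],s['eef_pos'],s['ee_rot'])
for n in('top','side'):
    c=r.calibration(n);print(n,c)
    im,T=snap(n,n+'0.png')
    for l in ['stand','knob_grip','head','head_grip','button_face','lemon','garlic_bulb','mug','onion','salt_shaker','pepper_mill','peeler']:
        d=r.tip_of(n,l)[:1]
        for x in d: print(l,round(x['confidence'],2),W(T,x['position']).round(3))
E
```

```text
pics
0.0 [ 0.17018299 -0.52248448  0.23009134] [-1.79869647e+02 -1.40090730e-02  1.80383132e+01]
top {'fovy': 52.17248822297462, 'cx': 318.9542822680547, 'cy': 200.94142734805246, 'xyz': array([ 0.31460197, -0.01338244,  1.39429801]), 'orientation': array([-174.45399051,   -0.58969226,  -91.30940847])}
stand 0.82 [ 0.494  0.094 -0.001]
knob_grip 0.52 [0.445 0.097 0.053]
head 0.48 [0.542 0.091 0.122]
head_grip 0.44 [0.546 0.088 0.146]
lemon 0.64 [ 0.512  0.236 -0.004]
garlic_bulb 0.79 [ 0.526 -0.054 -0.002]
mug 0.7 [ 0.423  0.405 -0.005]
onion 0.65 [0.294 0.399 0.   ]
salt_shaker 0.55 [ 0.62  -0.464 -0.004]
pepper_mill 0.56 [ 0.578 -0.349 -0.001]
peeler 0.56 [ 0.473 -0.41   0.001]
side {'fovy': 48.30401628915277, 'cx': 325.55358351295035, 'cy': 196.31763420665442, 'xyz': array([ 0.18703565, -1.35838529,  0.86932453]), 'orientation': array([-119.07459051,   -0.40490964,  -10.91449904])}
stand 0.62 [0.493 0.094 0.003]
knob_grip 0.49 [0.442 0.095 0.056]
head 0.58 [0.545 0.093 0.122]
head_grip 0.77 [0.542 0.094 0.152]
lemon 0.63 [ 0.511  0.239 -0.002]
garlic_bulb 0.59 [ 0.526 -0.056  0.003]
mug 0.73 [0.423 0.409 0.   ]
onion 0.51 [0.294 0.396 0.004]
salt_shaker 0.74 [ 0.619 -0.464  0.001]
pepper_mill 0.95 [ 0.584 -0.348 -0.   ]
peeler 0.57 [ 0.467 -0.411  0.   ]
```

Run:
```python
import cv2,numpy as np
a=cv2.imread('pics/top0.png');b=cv2.imread('pics/side0.png')
from h import *
T=campose('top');u=pix('top',T,[.49,.09,.05]).astype(int);print(u,r.calibration('wrist'))
T2=campose('side');v=pix('side',T2,[.49,.09,.08]).astype(int);print(v)
def c(i,u,w=60,h=60): return cv2.resize(i[u[1]-h:u[1]+h,u[0]-w:u[0]+w],(400,400),interpolation=cv2.INTER_CUBIC)
cv2.imwrite('pics/c0.png',np.hstack([c(a,u),c(b,v)]))
```

```text
[282 188] {'fovy': 70.3278445115508, 'cx': 315.90403392533017, 'cy': 201.22162922426372, 'T_tool_cam': array([[-2.61287479e-05, -9.59881646e-01, -2.80405465e-01,
         7.08116615e-02],
       [ 9.99999967e-01,  4.69600627e-05, -2.53935312e-04,
         7.27549224e-04],
       [ 2.56915703e-04, -2.80405463e-01,  9.59881613e-01,
        -1.41589113e-01],
       [ 0.00000000e+00,  0.00000000e+00,  0.00000000e+00,
         1.00000000e+00]])}
[330 188]
```

View pics/c0.png

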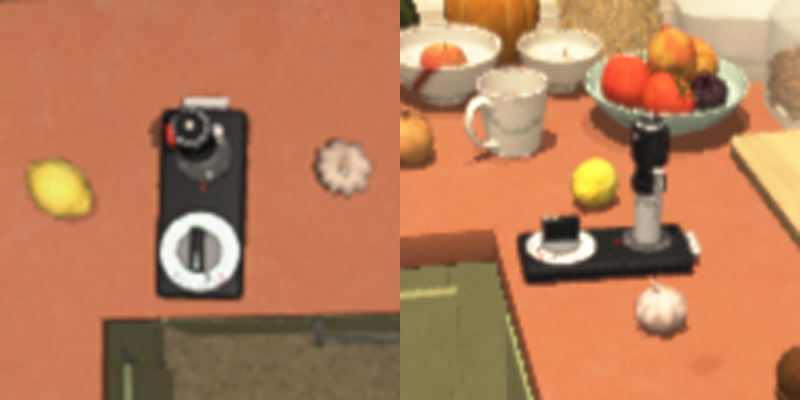

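View pics/side0.png

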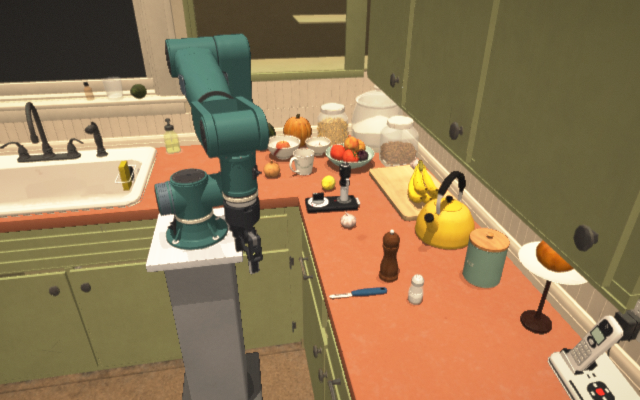

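The top crop shows the stand lengthwise along world x, with the pole at the far end, (190,130). The red button faces left, about +y, at (172,135). The knob bar lies roughly along x at (197,250). The lemon is left of the stand and the garlic right. I'll approach high and turn the tool so the wrist camera faces away from the pole.

>>> servo_tool(targets=[0.032, -0.036, -0.014, 0, 0.032, -0.036, -0.014, 0, 0.032, -0.036, -0.014, 0, 0.032, -0.036, -0.014, 0, 0.032, -0.036, -0.014, 0, 0.032, -0.036, -0.014, 0, 0.032, -0.036, -0.014, 0, 0.032, -0.036, -0.014, 0, 0.032, -0.036, -0.014, 0, 0.032, -0.036, -0.014, 0, 0.032, -0.036, 0, 0, 0.032, -0.036, 0, 0], jaw=0, force=40)

```text
t: 2.5
eef_pos: [0.4015, 0.0073, 0.372]
ee_rot: [179.9, -0.1, 18.0]
ft_force: [1.3, -0.3, -0.1]
gripper_width: 0.0858
gripper_force: 0.0
```

>>> servo_tool(targets=[0.032, -0.036, 0, 0, 0, 0, 0, -8.5, 0, 0, 0, -8.5, 0, 0, 0, -8.5, 0, 0, 0, -8.5, 0, 0, 0, -8.5, 0, 0, 0, -8.5, 0, 0, 0, -8.5, 0, 0, 0, -8.5, 0, 0, 0, -8.5, 0, 0, 0, -8.5, 0, 0, 0, -8.5])

```text
t: 3.7
eef_pos: [0.4203, 0.0494, 0.371]
ee_rot: [180.0, 0.0, 111.9]
ft_force: [0.5, -0.1, 0.6]
gripper_width: 0.0855
gripper_force: 0.0
```

>>> servo_tool(targets=[0, 0, 0, -8.5, 0, 0, 0, -8.5, 0, 0, 0, -8.5, 0, 0, 0, -8.5, 0, 0, 0, -8.5, 0, 0, 0, -8.5, 0, 0, 0, -8.5, 0, 0, 0, -8.5, 0, 0, 0, 0])

```text
t: 4.6
eef_pos: [0.4203, 0.0494, 0.371]
ee_rot: [-180.0, 0.0, 179.5]
ft_force: [0.4, -0.1, 0.2]
gripper_width: 0.0853
gripper_force: 0.0
```

Run:
```python
from h import *
s=r.read_state();print(s['t'],s['eef_pos'],s['ee_rot'],s['qpos'])
im,T=snap('wrist','w1.png')
for l in ['stand','knob_grip','head','head_grip','button_face']:
    for x in r.tip_of('wrist',l)[:1]: print(l,round(x['confidence'],2),W(T,x['position']).round(3))
```

```text
4.6 [0.42029018 0.04942268 0.37096968] [-1.79994559e+02  1.92054160e-02  1.79517959e+02] [-9.75389763e-01 -1.03120527e+01  7.74462954e+01 -5.72449422e-03
  1.12846506e+02 -9.04955714e+01]
stand 0.71 [0.496 0.096 0.   ]
knob_grip 0.74 [0.445 0.096 0.055]
head 0.6 [0.544 0.09  0.12 ]
head_grip 0.97 [0.547 0.091 0.147]
button_face 0.54 [0.537 0.108 0.148]
```

View pics/w1.png

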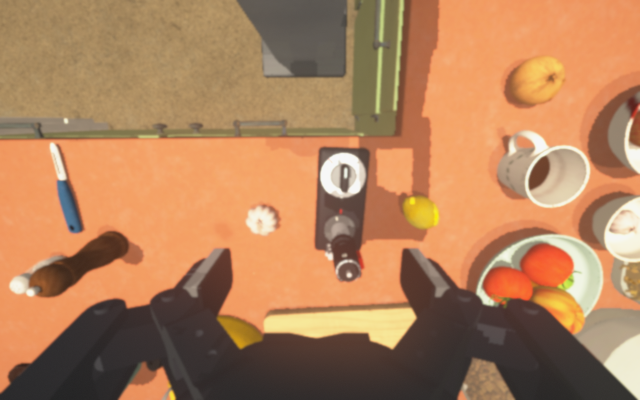

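The wrist view shows the knob at about (343,178) with its bar nearly along x. The head is at (345,265) with the button on its right. Nothing obstructs, so I'll go above the knob for one close look.

>>> servo_tool(targets=[-0.008, 0.016, 0.03, 0, -0.008, 0.016, 0.03, 0, -0.008, 0.015, 0.03, 0, 0, 0, 0.03, 0, 0, 0, 0.02, 0, 0, 0, 0, 0])

```text
t: 5.5
eef_pos: [0.4428, 0.0962, 0.2271]
ee_rot: [-180.0, -0.4, 179.5]
ft_force: [0.2, -0.1, -0.1]
gripper_width: 0.0855
gripper_force: 0.0
```

Run:
```python
from h import *
s=r.read_state();print(s['t'],s['eef_pos'],s['ee_rot'])
im,T=snap('wrist','w2.png')
for l in ['stand','knob_grip','head_grip','button_face']:
    for x in r.tip_of('wrist',l)[:1]: print(l,round(x['confidence'],2),W(T,x['position']).round(3))
# rectify knob-top plane: 2 px/mm... 120mm square, rows=-x..., up=+x world, left=+y
c=np.array([.444,.096]);f=5;N=400
def rect(z,c,half):
    src=np.float32([pix('wrist',T,[c[0]+a*half,c[1]+b*half,z]) for a,b in((1,1),(1,-1),(-1,-1),(-1,1))])
    H=cv2.getPerspectiveTransform(src,np.float32([[0,0],[N,0],[N,N],[0,N]]));return cv2.warpPerspective(im,H,(N,N),flags=cv2.INTER_CUBIC)
A=np.hstack([rect(.0625,c,.045),rect(.172,np.array([.545,.092]),.045)])
cv2.imwrite('pics/r2.png',A[:,:,::-1])
```

```text
5.5 [0.44280127 0.09619738 0.22709011] [-179.95155882   -0.43409137  179.51126408]
stand 0.74 [ 0.297  0.396 -0.001]
knob_grip 0.95 [0.443 0.094 0.06 ]
head_grip 0.72 [0.545 0.092 0.149]
button_face 0.85 [0.54  0.105 0.151]
```

View pics/r2.png

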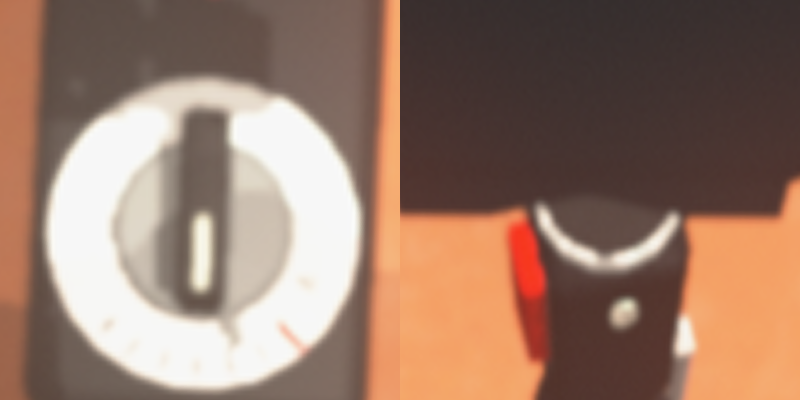

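The knob's pointer direction is about 178.5°, the stand's x is about -2.5°, and the zero stop and red mark are at about 220.5°. So the knob needs about 42° CCW. The bar's centre is at (0.443, 0.095). I'll descend and grip.

>>> servo_tool(targets=[0, -0.001, 0.035, 0, 0, 0, 0.035, 0, 0, 0, 0.035, 0, 0, 0, 0.03, 0, 0, 0, 0.02, 0, 0, 0, 0.015, 0, 0, 0, 0.01, 0, 0, 0, 0.005, 0, 0, 0, 0, 0, 0, 0, 0, 0])

```text
t: 6.75
eef_pos: [0.4456, 0.0953, 0.0469]
ee_rot: [180.0, 0.1, 179.5]
ft_force: [-0.4, 0.1, 0.8]
gripper_width: 0.0854
gripper_force: 0.0
```

>>> servo_tool(targets=[0.002, 0, 0.006, 0, 0, 0, 0, 0, 0, 0, 0, 0, 0, 0, 0, 0, 0, 0, 0, 0, 0, 0, 0, 0, 0, 0, 0, 0, 0, 0, 0, 0], jaw=1, force=40)

```text
t: 7.55
eef_pos: [0.4428, 0.0959, 0.0402]
ee_rot: [179.9, 0.0, 179.5]
ft_force: [-1.1, 4.3, 3.3]
gripper_width: 0.0112
gripper_force: 41.2
```

>>> servo_tool(targets=[0, 0, 0, -5, 0, 0, 0, -5, 0, 0, 0, -5, 0, 0, 0, -5, 0, 0, 0, -5, 0, 0, 0, -5, 0, 0, 0, -5, 0, 0, 0, -4, 0, 0, 0, 0])

```text
t: 8.45
eef_pos: [0.4432, 0.0947, 0.0402]
ee_rot: [-179.9, 0.0, -141.5]
ft_force: [-0.3, 0.6, 1.3]
gripper_width: 0.0111
gripper_force: 41.1
```

Run:
```python
from h import *
s=r.read_state();print(s['t'],s['eef_pos'],s['ee_rot'],s['ft_force'],s['moment'],s['gripper_width'],s['qpos'])
```

```text
8.45 [0.44321673 0.09474075 0.04017058] [-1.79906941e+02  1.42816221e-02 -1.41458471e+02] [-0.28035434  0.64519346  1.25404543] [ 0.09544019 -0.01282249  0.03662798] 0.01108870795536425 [ 4.94215776e+00 -2.85354049e-01  1.06546611e+02 -7.25326610e-02
  7.36753623e+01 -1.23579011e+02]
```

>>> servo_tool(targets=[0, 0, 0, -1.5, 0, 0, 0, -1.5, 0, 0, 0, 0])

```text
t: 8.75
eef_pos: [0.4433, 0.0948, 0.0402]
ee_rot: [-179.9, 0.0, -138.5]
ft_force: [1.0, -0.9, 2.8]
gripper_width: 0.011
gripper_force: 42.2
```

Run:
```python
from h import *
s=r.read_state();print(s['t'],s['ee_rot'],s['moment'],s['tau'][5])
```

```text
8.75 [-1.79915290e+02  2.39911136e-02 -1.38507963e+02] [-0.1689363  -0.17464461 -0.440578  ] -0.5477843061089516
```

>>> servo_tool(targets=[0, 0, 0, -1.5, 0, 0, 0, -1.5, 0, 0, 0, 0])

```text
t: 9.05
eef_pos: [0.4433, 0.0948, 0.0402]
ee_rot: [-179.9, 0.0, -135.5]
ft_force: [2.1, -3.3, 4.1]
gripper_width: 0.0111
gripper_force: 57.6
```

Run:
```python
from h import *
s=r.read_state();print(s['t'],s['ee_rot'],s['moment'],s['tau'][5],s['ft_force'])
```

```text
9.05 [-1.79924921e+02  3.23032795e-02 -1.35528474e+02] [-0.38535068 -0.32886907 -1.16021158] -1.3079113885760307 [ 2.07585295 -3.34465774  4.1499457 ]
```

The moment rose sharply, to 1.16 Nm, so the knob is on its stop. I'll relax the twist, release, and rise for a close look at the head.

>>> servo_tool(targets=[0, 0, 0, 3, 0, 0, 0, 0])

```text
t: 9.25
eef_pos: [0.4433, 0.0948, 0.0402]
ee_rot: [-179.9, 0.0, -138.4]
ft_force: [1.6, -3.0, 4.0]
gripper_width: 0.0111
gripper_force: 42.9
```

>>> servo_tool(targets=[0, 0, 0, 0, 0, 0, 0, 0, 0, 0, 0, 0, 0, 0, 0, 0, 0, 0, -0.02, 0, 0, 0, -0.04, 0, 0, 0, -0.05, 0, 0, 0, -0.05, 0, 0, 0, -0.04, 0, 0, 0, 0, 0], jaw=0)

```text
t: 10.25
eef_pos: [0.4456, 0.0957, 0.2473]
ee_rot: [-179.5, 0.6, -138.4]
ft_force: [1.0, -0.3, 1.0]
gripper_width: 0.0851
gripper_force: 0.0
```

>>> servo_tool(targets=[0.02, 0.012, -0.02, 7.5, 0.02, 0.012, -0.02, 7.5, 0, 0, 0, 7.5, 0, 0, 0, 7.5, 0, 0, 0, 7, 0, 0, 0, 0, 0, 0, 0, 0])

```text
t: 10.95
eef_pos: [0.3962, 0.0898, 0.2791]
ee_rot: [-180.0, -0.1, -175.3]
ft_force: [-0.4, -0.6, 0.3]
gripper_width: 0.0856
gripper_force: 0.0
```

Run:
```python
from h import *
s=r.read_state();print(s['t'],s['eef_pos'],s['ee_rot'])
im,T=snap('wrist','w3.png')
for l in ['stand','knob_grip','head_grip','button_face']:
    for x in r.tip_of('wrist',l)[:1]: print(l,round(x['confidence'],2),W(T,x['position']).round(4))
N=400
def rect(z,c,half):
    src=np.float32([pix('wrist',T,[c[0]+a*half,c[1]+b*half,z]) for a,b in((1,1),(1,-1),(-1,-1),(-1,1))])
    H=cv2.getPerspectiveTransform(src,np.float32([[0,0],[N,0],[N,N],[0,N]]));return cv2.warpPerspective(im,H,(N,N),flags=cv2.INTER_CUBIC)
A=np.hstack([rect(.0625,(.443,.095),.045),rect(.172,(.545,.092),.045)])
cv2.imwrite('pics/r3.png',A[:,:,::-1])
```

```text
10.95 [0.39622088 0.08976309 0.27912432] [-1.79999990e+02 -7.32882387e-02 -1.75297759e+02]
stand 0.81 [ 0.4986  0.094  -0.0015]
knob_grip 0.63 [0.4441 0.0959 0.0559]
head_grip 0.65 [0.5456 0.0905 0.1514]
button_face 0.71 [0.5463 0.1077 0.1528]
```

View pics/r3.png

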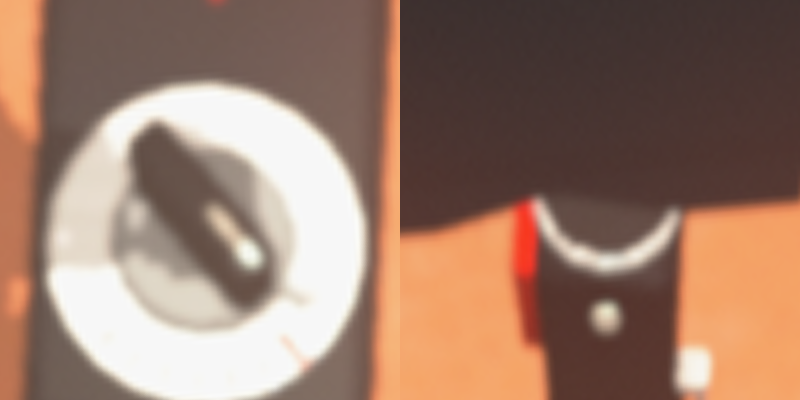

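The pointer lines up with the red mark, so the knob is at zero. On the head (right half), the button is on the left at about (525,270) and the catch on the right at (692,370). The gripper hides the top, so I'll take one higher view to get the head's yaw.

>>> servo_tool(targets=[0.01, 0, -0.035, 0, 0.01, 0, -0.03, 0, 0, 0, 0, 0, 0, 0, 0, 0])

```text
t: 11.6
eef_pos: [0.3768, 0.0882, 0.3455]
ee_rot: [-180.0, 0.1, -175.4]
ft_force: [1.4, 0.7, -1.1]
gripper_width: 0.0855
gripper_force: 0.0
```

Run:
```python
from h import *
s=r.read_state();print(s['t'],s['eef_pos'],s['ee_rot'])
for k in range(3):
  im,T=snap('wrist','w4.png')
  for l in ['head_grip','button_face','head','knob_grip']:
    for x in r.tip_of('wrist',l)[:1]: print(l,round(x['confidence'],2),W(T,x['position']).round(4))
for n in ('top','side'):
  i2,T2=snap(n)
  for l in ['head_grip','button_face']:
    for x in r.tip_of(n,l)[:1]: print(n,l,round(x['confidence'],2),W(T2,x['position']).round(4))
N=600
half=.035;c=(.54,.092);z=.172
src=np.float32([pix('wrist',T,[c[0]+a*half,c[1]+b*half,z]) for a,b in((1,1),(1,-1),(-1,-1),(-1,1))])
H=cv2.getPerspectiveTransform(src,np.float32([[0,0],[N,0],[N,N],[0,N]]))
A=cv2.warpPerspective(im,H,(N,N),flags=cv2.INTER_CUBIC)
A=np.clip(A.astype(float)*1.6,0,255).astype(np.uint8)
cv2.imwrite('pics/r4.png',A[:,:,::-1])
```

```text
11.6 [0.37683754 0.08816817 0.34553059] [-1.79996157e+02  1.28091294e-01 -1.75438306e+02]
head_grip 0.58 [0.5429 0.0914 0.1496]
button_face 0.44 [0.5421 0.1127 0.1507]
head 0.58 [0.5437 0.0909 0.1182]
knob_grip 0.85 [0.4451 0.0962 0.0574]
head_grip 0.9 [0.5445 0.0905 0.1504]
button_face 0.72 [0.5464 0.1116 0.1496]
head 0.96 [0.5447 0.0922 0.1166]
knob_grip 0.97 [0.4435 0.0967 0.0546]
head_grip 0.76 [0.5473 0.0909 0.1498]
button_face 0.56 [0.5451 0.109  0.1493]
head 0.32 [ 0.6244 -0.4654 -0.0028]
knob_grip 0.89 [0.444  0.0944 0.056 ]
top head_grip 0.64 [0.542  0.089  0.1439]
```

View pics/r4.png

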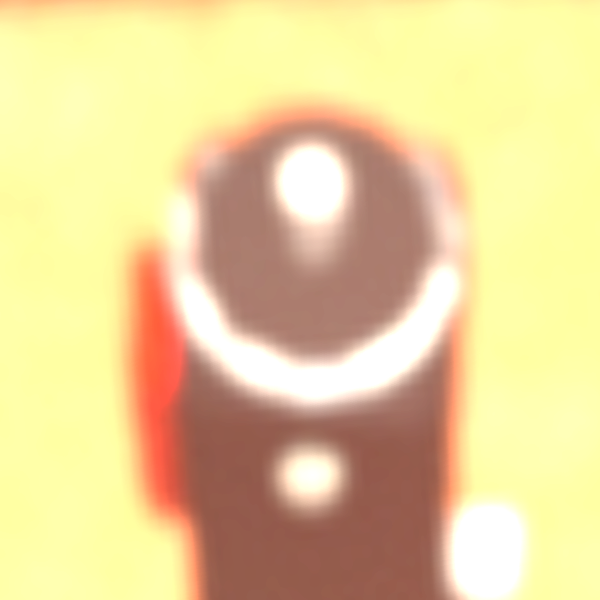

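Rectified at the block's top plane, the plate centre is at (318,255) and the front screw at (310,478), which puts the head's yaw near -3.3°. The pole axis is at about (0.5445, 0.0905). So I need a tool yaw of 176.5°, positioned above the head.

>>> servo_tool(targets=[0, 0, 0, 8.1, -0.042, 0.003, 0, 0, -0.042, 0.003, 0.02, 0, -0.042, 0.003, 0.03, 0, -0.041, 0.003, 0.03, 0, 0, 0, 0.03, 0, 0, 0, 0.02, 0, 0, 0, 0, 0, 0, 0, 0, 0])

```text
t: 13.55
eef_pos: [0.5419, 0.0897, 0.2167]
ee_rot: [-180.0, -0.0, 176.4]
ft_force: [-0.2, 0.0, 0.1]
gripper_width: 0.0855
gripper_force: 0.0
```

Run:
```python
from h import *
s=r.read_state();print(s['t'],s['eef_pos'],s['ee_rot'])
im,T=snap('wrist','w5.png')
for l in ['head_grip','button_face']:
    for x in r.tip_of('wrist',l)[:1]: print(l,round(x['confidence'],2),W(T,x['position']).round(4))
```

```text
13.55 [0.54190715 0.08971119 0.21668195] [-1.79995373e+02 -6.69310150e-03  1.76438179e+02]
head_grip 0.87 [0.5465 0.0925 0.1521]
button_face 0.61 [0.5475 0.1079 0.1507]
```

View pics/w5.png

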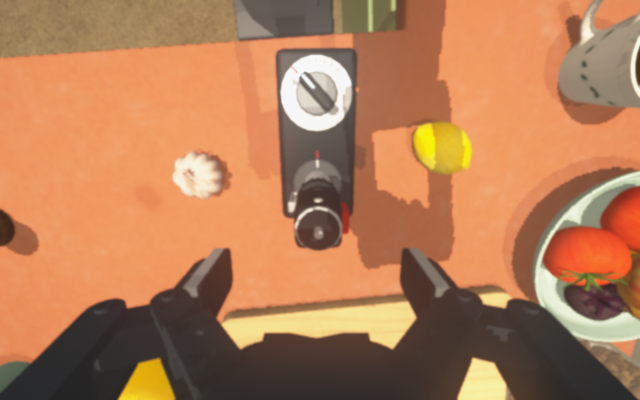

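The head at (318,230) is centred between the fingers, and the slab lies square to the tool. The knob pointer is on the red mark. I'll descend around the head.

>>> servo_tool(targets=[-0.003, 0.001, 0.02, 0, 0, 0, 0.02, 0, 0, 0, 0.02, 0, 0, 0, 0.015, 0, 0, 0, 0.011, 0, 0, 0, 0, 0, 0, 0, 0, 0], force=25)

```text
t: 14.4
eef_pos: [0.5454, 0.0905, 0.1312]
ee_rot: [180.0, 0.1, 176.4]
ft_force: [-0.2, 0.1, 0.7]
gripper_width: 0.0854
gripper_force: 0.0
```

>>> servo_tool(targets=[0, 0, 0, 0, 0, 0, 0, 0, 0, 0, 0, 0, 0, 0, 0, 0, 0, 0, 0, 0, 0, 0, 0, 0, 0, 0, 0, 0, 0, 0, 0, 0], jaw=1, force=25)

```text
t: 15.2
eef_pos: [0.5455, 0.091, 0.1315]
ee_rot: [179.9, 0.1, 176.5]
ft_force: [-0.5, 2.7, 5.0]
gripper_width: 0.0339
gripper_force: 30.7
```

Run:
```python
from h import *
s=r.read_state();print({k:np.round(v,4) for k,v in s.items()})
```

```text
{'t': np.float64(15.2), 'qpos': array([ 3.57050e+00,  7.62130e+00,  8.70803e+01,  4.42000e-02,
        8.51772e+01, -8.28966e+01]), 'joint_vel': array([-0.0355, -0.2383,  0.0287,  0.0095, -0.0796, -0.037 ]), 'tau': array([ -1.3835, -32.9969, -27.6678,  -0.7992,  -0.0871,   0.1853]), 'eef_pos': array([0.5455, 0.091 , 0.1315]), 'ee_rot': array([1.799413e+02, 1.149000e-01, 1.764633e+02]), 'ft_force': array([-0.4884,  2.6731,  4.9982]), 'moment': array([0.4951, 0.0748, 0.1993]), 'gripper_force': np.float64(30.7203), 'gripper_width': np.float64(0.0339)}
```

The opening is 33.9 mm, so the button is pressed home. I'll pull straight up.

>>> servo_tool(targets=[0, 0, -0.004, 0, 0, 0, -0.008, 0, 0, 0, -0.008, 0, 0, 0, -0.008, 0, 0, 0, -0.008, 0, 0, 0, -0.008, 0, 0, 0, -0.008, 0, 0, 0, -0.004, 0, 0, 0, -0.004, 0, 0, 0, 0, 0])

```text
t: 16.2
eef_pos: [0.5452, 0.0908, 0.1911]
ee_rot: [180.0, 0.1, 176.4]
ft_force: [3.4, 4.3, -1.1]
gripper_width: 0.0335
gripper_force: 30.0
```

>>> servo_tool(targets=[0, 0, -0.005, 0, 0, 0, -0.008, 0, 0, 0, -0.008, 0, 0, 0, -0.008, 0, 0, 0, -0.008, 0, 0, 0, -0.008, 0, 0, 0, -0.006, 0, 0, 0, -0.004, 0, 0, 0, -0.003, 0, 0, 0, 0, 0])

```text
t: 17.2
eef_pos: [0.545, 0.0907, 0.2477]
ee_rot: [180.0, -0.0, 176.5]
ft_force: [3.1, 4.3, -3.1]
gripper_width: 0.0337
gripper_force: 29.7
```

Run:
```python
from h import *
s=r.read_state();print({k:np.round(v,4) for k,v in s.items()})
```

```text
{'t': np.float64(17.2), 'qpos': array([ 3.55690e+00,  5.19060e+00,  7.64802e+01,  2.33000e-02,
        9.83644e+01, -8.28899e+01]), 'joint_vel': array([-0.064 , -0.0873,  0.027 ,  0.0415, -0.0605,  0.0137]), 'tau': array([ -1.9546, -36.7515, -31.0764,  -1.4892,   1.4849,   0.2281]), 'eef_pos': array([0.545 , 0.0907, 0.2477]), 'ee_rot': array([ 1.799815e+02, -3.780000e-02,  1.764502e+02]), 'ft_force': array([ 3.0896,  4.347 , -3.0722]), 'moment': array([ 1.0061, -0.8087,  0.2287]), 'gripper_force': np.float64(29.7153), 'gripper_width': np.float64(0.0337)}
```

>>> servo_tool(targets=[0, 0, -0.002, 0, 0, 0, -0.002, 0, 0, 0, 0, 0, 0, 0, 0, 0])

```text
t: 17.6
eef_pos: [0.5449, 0.0907, 0.2513]
ee_rot: [180.0, -0.1, 176.4]
ft_force: [3.9, 2.7, -3.7]
gripper_width: 0.0337
gripper_force: 29.6
```

>>> servo_tool(targets=[0, 0, -0.001, 0, 0, 0, 0, 0, 0, 0, 0, 0])

```text
t: 17.9
eef_pos: [0.5449, 0.0907, 0.2517]
ee_rot: [180.0, -0.1, 176.4]
ft_force: [4.3, 4.4, -6.0]
gripper_width: 0.0338
gripper_force: 29.5
```

Run:
```python
from h import *
s=r.read_state();print(s['eef_pos'],s['ft_force'],s['moment'])
im,T=snap('side','s6.png')
for l in ['head_grip','head']:
    for x in r.tip_of('side',l)[:1]: print(l,round(x['confidence'],2),W(T,x['position']).round(4))
w,Tw=snap('wrist')
u,v=pix('side',T,[.5,.09,.12]).astype(int)
cv2.imwrite('pics/c6.png',np.hstack([cv2.resize(im[v-70:v+60,u-65:u+65],(400,400),interpolation=cv2.INTER_CUBIC),w[:, 120:520]])[:,:,::-1])
```

```text
[0.54485348 0.09071676 0.25169724] [ 4.34762213  4.37193642 -6.03553663] [ 1.01820128 -1.02241794  0.1837576 ]
head_grip 0.59 [0.5428 0.0905 0.2734]
head 0.63 [0.5469 0.0934 0.2428]
```

View pics/c6.png

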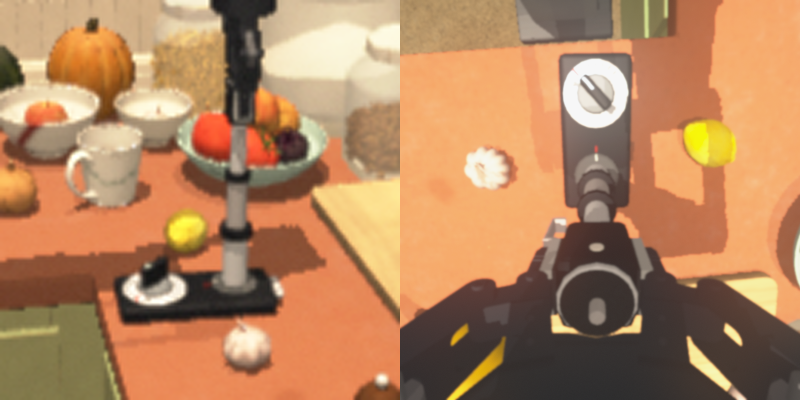

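The side crop shows both tube sections out, with the head at z ≈ 0.273 m and the upward force rising at the stop. The wrist view shows the head gripped and the knob still at zero. Handing in.

```bash
python3 -c "
from cell import r
print(r.sign_off())"
```

```text
the job is handed in; nothing more can be done
None
```

The pan knob is back at its zero stop, and the head is out at the second stop with the gripper holding it there. I handed the job in at about 18 s, and the judge's verdict was not shown.

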